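# Seat the creasing wheel on its studs and slide in the keeper bar

## Task

The creasing wheel hangs on the sloping hub of the board creaser, but it only rests on the ends of the hub's three studs. Turn it by its grip bar until its three holes line up with the studs and push it fully home against the hub, then slide the round keeper bar along its V-groove, across the wheel's edge, until its end touches the end stop. Leave the spools and the finishing tool around it where they are.

Things in the scene. Friction and masses are not known exactly. Their poses are not given: they have to be found in the camera images.
- stand: Grey fixed stand of the board creaser. Frame upright: origin on the bench under the sloping face's centre, x up the slope (about to the robot's left), y along the groove (roughly towards the robot), z up. Face: plate y -158 to +58 mm, 150 mm along the slope, rising at 30 deg; its normal here is (-0.5, 0, 0.866), up the slope (0.866, 0, 0.5); it is 90 mm above the origin.
- hub_seat (a point): Centre of the hub's flat front (14 mm off the sloping face). z: hub axis, outwards. Aluminium disc 112 mm wide, pilot 24 mm diameter, 19 long; three studs, 10 mm diameter, 10 long, chamfered 2 mm, 36 mm from the axis at 0, 120, 240 deg from x (counterclockwise seen from outside). Rim lugs at the same angles reach 63 mm and show beyond the wheel. Locked: it does not turn.
- wheel: Loose steel wheel, 112 mm diameter, 12 thick, 0.45 kg. Origin: centre of underside (hub side); z: its axis, outwards. Bore 25.5 mm; three 14.5 mm holes 36 mm from the centre at 90, 210, 330 deg from x, so it fits in three positions. Starts with its underside on the stud tips, origin 10 mm out from hub_seat, bore on the pilot. Home: origin at hub_seat. Drops if within about 2 deg.
- wheel_grip (a point): Middle of the wheel's dark grip bar, on the wheel's axis, 40 mm above the wheel's origin; axes as the wheel's. The bar is 56 mm long along x, 18 mm wide along y, and spans 26 to 54 mm above the wheel's origin (14 mm either way from this point). Below it is a round collar, 53 mm diameter, up to 26 mm above the wheel's origin.
- keeper_bar: Loose plain round steel bar, 16 mm diameter, 180 mm long, 0.3 kg, lying in the V-groove. Origin at its middle; y along the bar, towards the end stop. Its axis is 37 mm off the sloping face, 58 mm down the slope from the hub's axis, so it passes 3 mm over the rim of a wheel that is home and is blocked by one that is not. Slides with 1 to 5 N.
- keeper_front (a point): Centre of the bar's front end (towards the end stop). At the start 75 to 81 mm short of the stop.
- keeper_tail (a point): Centre of the bar's tail end, 180 mm from the front, on the side away from the robot; it sticks out past the groove block all the time (3 mm past it when the bar touches the stop) and can be pushed there along the stand's +y. Nothing is below it but the bench, about 90 mm lower.
- stop_face (a point): Point of the end stop that the centre of the bar's front end must touch; axes as the stand's. The stop is a block 26 mm wide, 50 mm high off the sloping face. The V-groove block, in line with it, lies 88 to 177 mm from it along the stand's -y, is 35 mm wide and its top is 36 mm off the sloping face (1 mm below the bar's axis).
- linen_spool: Bystander: the large spool of thread, 58 mm across, 55 mm high, upright on the bench; origin at its underside. Not to be moved.
- finishing_tool: Bystander: a finishing tool, turned wooden handle with a brass head, 142 mm long, lying on the bench; origin at its underside. Not to be moved.
- small_spool: Bystander: the small spool of thread, 43 mm across, 40 mm high, upright on the bench, at the left; origin at its underside. Not to be moved.
Not all that is in view belongs to the job. Several things have the shape of the keeper_bar; the one meant has the colours described above.

How it is judged (in metres and radians):
On the way, in this order (a step that is already met when the one before it is completed fails the run):
1. the wheel is fully home on the hub, over its studs (z of wheel in the frame of hub_seat between -0.003 and 0.0025 m and distance between wheel and hub_seat below 0.005 m and angle between the z axis of wheel and the z axis of hub_seat, either way round below 0.035 rad), for 0.2 s.
2. the keeper bar's end touches the end stop (y of keeper_front in the frame of stop_face above -0.003 m and distance between keeper_front and stop_face below 0.006 m and angle between the y axis of keeper_bar and the y axis of stand, either way round below 0.04 rad), for 0.2 s.
At the end, for the whole second after the job is handed in: The wheel lies flat against the hub with the studs in its holes (within 2.5 mm of the seat and 2 degrees), the keeper bar lies in its groove with its front end at the end stop (gap under 3 mm), and both are at rest (all of step 1 and all of step 2 and linear speed of each of wheel, keeper_bar below 0.01 m/s); the robot touches nothing.
It fails at once if a bystander (linen spool) is moved more than 30 mm (distance of linen_spool from where it was at the start of the episode above 0.03 m).
It fails at once if a bystander (finishing tool) is moved more than 30 mm (distance of finishing_tool from where it was at the start of the episode above 0.03 m).
It fails at once if a bystander (small spool) is moved more than 30 mm (distance of small_spool from where it was at the start of the episode above 0.03 m).
It also fails if it takes over 45 s, if anything falls off the work surface, if the arm or the gripper's body presses on something with over 40 N, if the wrist force passes 120 N, or if a joint passes its speed limit or range.

## Robot

A 6-joint arm with a two-finger parallel gripper is mounted at the origin on a cart in front of the work surface, level with it; the furniture and walls round the work are solid. World frame = base frame: x ahead of the robot, y to its left, z up, the work surface at z = 0. Lengths are in mm, angles in degrees, forces in N, time in s.
With the tool pointing down it reaches from about 350 to 725 mm from the base axis. Payload 6 kg.
Tool frame: the origin (TCP) lies midway between the tips of the shut fingers; the grasp point (between the pads) lies 19 mm behind it (env.pinch_z is the distance from the TCP to the grasp point, in mm); z points along the fingers, y is the line along which they close (so a half turn about z gives the same grasp; the last joint's range is limited). The gripper opens to 85 mm and grips with 20 to 120 N. Pads are 22 mm wide; open, the fingers measure 114 mm over their backs; the gripper's body (76 mm by 85 mm) begins 54 mm behind the grasp point. The pads swing forward as they close: fully open they stand 13 mm farther back than shut.
Start: joints at [-47.515, 2.303, 4.859, 0, -92.561, -19.12], TCP at [237.961, -550.771, 231.261] pointing down, gripper open.
Joint ranges: [-146.85, 146.85], [-73.84, 115.35], [-62.03, 85.46], [-188.31, 113.3], [-161.28, -10.13], [-171.36, 171.36]. Speed limits (degrees/s): [147.25, 147.25, 172.46, 180, 180, 180].

## Interface

Orientations are given as a 3x3 rotation matrix whose columns are the frame's x, y, z axes.
In Python, from bench import env, move_gripper, planner, telemetry, optics, workorder gives the robot as it stands. The module is installed in compiled form; this text tells all that it offers. Calls block until the motion is done:
- env.move_to(position, orientation): joint-space move of the TCP to a pose.
- env.move_linear(position, frame=None, rate=150): straight line of the TCP; frame=None keeps the orientation; rate is the mean speed in mm/s.
- env.set_joints(angles): joint-space move.
- move_gripper(opening): finger opening in mm; the grip force is fixed at half the most; returns when the fingers have stopped.
- env.dwell(seconds).
- planner.inverse_kinematics(position, orientation): joint angles nearest the present ones, or None.
- telemetry.get_obs(): the state.
- optics.get_image(name): name is "scene" or "top" or "wrist"; returns a dict with "pixels" (480x640x3 uint8, blue, green, red), "range_z" (480x640 float32, mm along the optical axis (not along the pixel's ray), 0 where there is no reading), "mtx" (3x3 intrinsics, pixels), "position" and "orientation" of the camera in the world. Camera axes: x right, y up, looking along -z (the intrinsics and any distortion apply to the point x, -y, -z); pixel columns grow to the right and rows downward; lengths in mm; the calibration is good to about 2 mm. The wrist camera is an equidistant fisheye: a pixel r from the principal point sees the ray r / f radians off the axis. A picture is of the moment at which its call begins.
A pose or a line that the arm cannot do raises env.Unreachable and nothing moves.
- workorder.finish_job(): hands the job in; it is judged then, once.
The state is a dict: "t": time; "qpos": joint angles; "joint_vel": joint speeds; "tau": joint torques, N m; "tool_pos": TCP position; "tcp_rot": TCP orientation; "contact_force": force on the tool from outside, world axes, zero at the start; "torque": the same for the moment, N m; "opening": finger opening in mm; "grasp_force": force on a finger pad.
Only numpy, scipy, OpenCV 4.12 (cv2) and the standard library are available. Lean on these libraries where they do the work, as an engineer would, in place of code of your own. Each camera call takes 0.05 s, during which the arm holds its last target. There are 200 camera calls.

## Working session

There is one attempt and no reset: what is moved stays moved. The work goes in short steps, each a Python script; the robot and the scene stay as the last script left them, time stands still between calls to the robot, and variables do not carry over. Pictures are saved under pics/ and viewed, at most 10 in all, crops included, and the job is handed in when it is done.

```bash
mkdir -p pics; ls; python3 - <<'E'
from bench import env, telemetry, optics
import cv2, numpy as np
for n in ["scene","top"]:
    d=optics.get_image(n); cv2.imwrite(f"pics/{n}0.png",d["pixels"]); np.savez(f"{n}0.npz",**d)
    print(n,d["mtx"].round(1).tolist(),d["position"],np.round(d["orientation"],3).tolist(),[k for k in d])
print(telemetry.get_obs())
E
```

```text
pics
scene [[591.4, 0.0, 320.0], [0.0, 591.4, 229.4], [0.0, 0.0, 1.0]] [-207.66840942 1068.34857961  896.07684836] [[-0.836, 0.258, -0.484], [-0.548, -0.411, 0.728], [-0.011, 0.874, 0.485]] ['pixels', 'range_z', 'mtx', 'position', 'orientation']
top [[506.1, 0.0, 317.0], [0.0, 506.1, 243.5], [0.0, 0.0, 1.0]] [ 485.12303128  -87.72324924 1136.64069779] [[-0.009, 0.998, -0.062], [-1.0, -0.008, 0.009], [0.008, 0.062, 0.998]] ['pixels', 'range_z', 'mtx', 'position', 'orientation']
{'t': 0.1, 'qpos': array([-4.75150385e+01,  2.33484533e+00,  4.80761111e+00, -2.26057397e-02,
       -9.25621792e+01, -1.91197257e+01]), 'joint_vel': array([ 0.0013322 , -0.00686833,  0.11666518,  0.0016417 ,  0.07289671,
        0.09712325]), 'tau': array([-4.62493947e-03, -3.69345224e+01,  3.48285198e+01,  6.95180386e+00,
       -4.53181128e-03, -1.05150721e-05]), 'tool_pos': array([ 237.89802691, -550.49471233,  230.38087958]), 'tcp_rot': array([[-9.17988500e-01, -3.96606267e-01, -7.63330497e-04],
       [-3.96606977e-01,  9.17987417e-01,  1.41705135e-03],
       [ 1.38716346e-04,  1.60357904e-03, -9.99998705e-01]]), 'contact_force': array([-0.27004316, -1.26603462,  0.60802791]), 'torque': array([0.00097453, 0.01920247, 0.02190772]), 'grasp_force': 0.0, 'opening': 85.34517620083409}
```

View pics/top0.png

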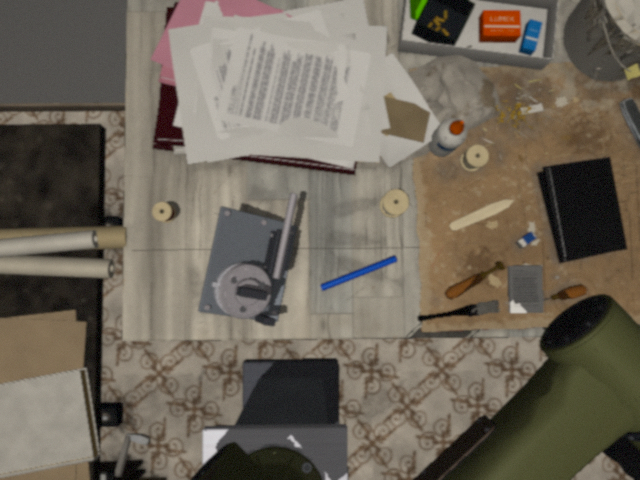

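View pics/scene0.png

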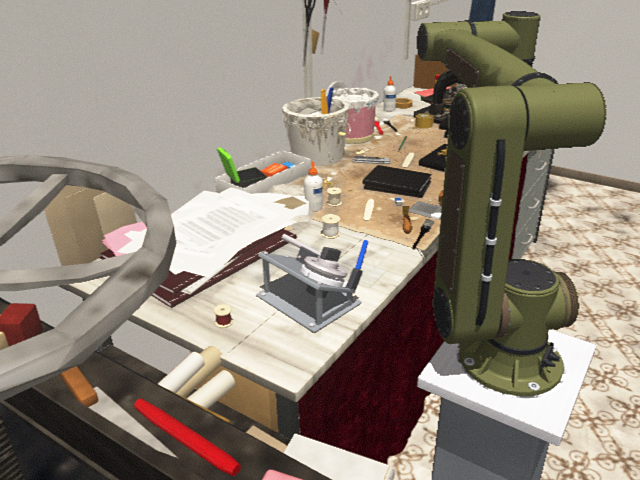

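The top view shows the stand around (250,265) with the wheel at (243,290) and its grip bar at (252,292). Bar-shaped candidates are:
- Grey steel bar on the stand, (299,195)–(283,245). It lies in the groove block and matches the description.
- Blue bar on the bench, (322,288)–(396,259). This is a decoy.
- Paper rolls, (50,240) and (55,265). These are scenery.

I choose the grey bar. Next I measure the stand from the depth image and check that choice in a close crop.

```bash
cat > h.py <<'E'
import numpy as np, cv2
def cloud(d):
    z=d["range_z"].astype(float); K=d["mtx"]; v,u=np.mgrid[:480,:640]
    c=np.stack([(u-K[0,2])/K[0,0]*z,-(v-K[1,2])/K[1,1]*z,-z],-1)
    return c@np.asarray(d["orientation"]).T+d["position"], z>0
E
python3 - <<'E'
from h import *
d=np.load("top0.npz"); P,ok=cloud(d)
def plane(p):
    m=np.median(p,0)
    for _ in range(5):
        c=p.mean(0); n=np.linalg.svd(p-c)[2][2]; n*=np.sign(n[2]); r=(p-c)@n; p=p[abs(r)<max(2*r.std(),.7)]
    return c,n,r.std(),len(p)
print("face",plane(P[215:260,222:248].reshape(-1,3)))
print("bench",plane(P[225:245,330:370].reshape(-1,3)))
c,n,_,_=plane(P[215:260,222:248].reshape(-1,3))
off=(P-c)@n
vis=np.clip(off*2+60,0,255).astype(np.uint8)
a=d["pixels"][180:335,190:315]; b=cv2.applyColorMap(vis,cv2.COLORMAP_JET)[180:335,190:315]
cv2.imwrite("pics/crop.png",cv2.resize(np.hstack([a,b]),None,fx=3.2,fy=3.2,interpolation=cv2.INTER_CUBIC))
np.set_printoptions(precision=0,suppress=True,linewidth=250)
print(off[185:335:6,196:312:5])
E
```

```text
face (array([563.12122024,  70.26729541, 113.17599999]), array([-4.26966480e-04,  9.90262815e-01,  1.39209821e-01]), np.float64(14.974610781021795), 1170)
bench (array([ 575.10806484, -170.80212459,    2.10972156]), array([ 0.99636146, -0.01041891,  0.08458888]), np.float64(12.982229705745643), 800)
[[  88.   77.   65.   54.   43.   32.   21.   10.   -2.  -13.  -24.  -35.  -46.  -58.  -69.  -80.  -91. -103. -114. -125. -137. -147. -158. -169.]
 [  88.   77.   66.   54.   43.   32.   21.   10.   -2.  -13.  -24.  -35.  -46.  -57.  -69.  -80.  -91. -103. -114. -125. -136. -147. -158. -170.]
 [  88.   77.   65.   54.   43.   32.   21.   10.   -2.  -13.  -24.  -35.  -46.  -58.  -69.  -80.  -91. -102. -114. -115. -126. -147. -158. -169.]
 [  88.   77.   66.   54.   43.   32.   21.   10.   -2.  -13.  -24.  -35.  -46.  -58.  -69.  -80.  -91. -103. -114. -115. -136. -147. -158. -169.]
 [  88.   77.   65.   54.   43.   27.   17.    7.   -2.  -13.  -24.  -35.  -46.  -58.  -69.  -80.  -91. -102. -113. -115. -136. -147. -158. -169.]
 [  88.   76.   65.   54.   43.   27.   17.    7.   -3.  -13.  -
[... 2176 characters left out ...]
7.   16.    7.   -3.  -13.  -23.  -33.  -43.  -53.  -63.  -79.  -90. -101. -113. -124. -134. -145. -157. -167.]
 [  86.   65.   56.   47.   37.   27.   16.    7.   -3.  -13.  -23.  -33.  -43.  -53.  -65.  -78.  -89. -101. -112. -123. -135. -145. -156. -168.]
 [  86.   75.   65.   53.   42.   31.   20.    9.   -3.  -13.  -23.  -33.  -44.  -53.  -63.  -74.  -90. -101. -112. -123. -134. -145. -156. -167.]
 [  86.   75.   64.   53.   42.   31.   20.    9.   -2.  -13.  -24.  -35.  -46.  -53.  -63.  -73.  -90. -101. -112. -123. -134. -145. -156. -168.]
 [  86.   75.   64.   53.   42.   31.   20.    9.   -2.  -13.  -24.  -35.  -46.  -57.  -68.  -79.  -90. -101. -112. -123. -134. -145. -156. -167.]]
```

View pics/crop.png

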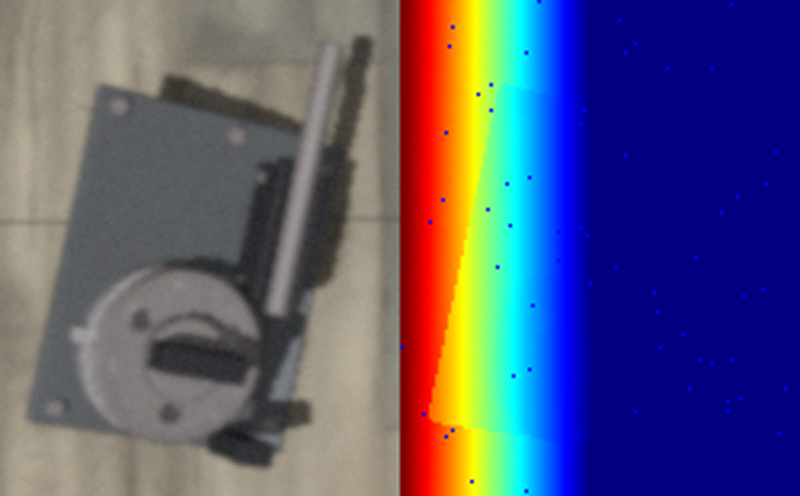

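```bash
cat >> h.py <<'E'
def plane(p,tol=2.5):
    rng=np.random.default_rng(0); best=None
    for _ in range(300):
        a,b,c=p[rng.choice(len(p),3,False)]; n=np.cross(b-a,c-a); L=np.linalg.norm(n)
        if L<1: continue
        m=abs((p-a)@n/L)<tol
        if best is None or m.sum()>best.sum(): best=m
    q=p[best]; c=q.mean(0); n=np.linalg.svd(q-c)[2][2]; return c,n*np.sign(n[2]),((q-c)@n).std(),len(q)
E
python3 - <<'E'
from h import *
np.set_printoptions(precision=3,suppress=True,linewidth=200)
d=np.load("top0.npz"); P,ok=cloud(d)
def reg(r0,r1,c0,c1): return P[r0:r1,c0:c1][ok[r0:r1,c0:c1]]
print("bench",plane(reg(225,245,330,370)))
c,n,s,k=plane(reg(215,260,222,248)); print("face",c,n,s,k, "tilt",np.degrees(np.arccos(n[2])))
off=(P-c)@n
# yaw from normal: n=-0.5*xhat+.866 z
yaw=np.arctan2(-n[1],-n[0]); print("yaw n",np.degrees(yaw))
# bar: top pixels with offset ~45
m=ok&(off>38)&(off<47.5); mm=np.zeros_like(m); mm[190:282,270:308]=m[190:282,270:308]
b=P[mm]; print(len(b))
cc=b.mean(0); dr=np.linalg.svd(b-cc)[2][0]; print("bar",cc,dr,np.degrees(np.arctan2(-dr[0],dr[1])), ((b-cc)@dr).min(),((b-cc)@dr).max())
print("offs along",[ (r,off[r,270:308][(off[r,270:308]>25)].round(0)) for r in (200,215,230,245,260,275)])
# plate outline
R=lambda: None
fm=(ok&(abs(off)<4)); fm[:, :190]=0; fm[:,315:]=0; fm[:195]=0;fm[335:]=0
cnt,_=cv2.findContours(fm.astype(np.uint8),cv2.RETR_EXTERNAL,cv2.CHAIN_APPROX_NONE); C=max(cnt,key=cv2.contourArea)[:,0]
import json
Q=P[fm]; 
for yw in (yaw,):
    ex=np.array([np.cos(yw),np.sin(yw),0]); ey=np.array([-np.sin(yw),np.cos(yw),0])
    up=np.array([.866*ex[0],.866*ex[1],.5])
    print("face ext up",np.percentile(Q@up,[0,.5,99.5,100]),"y",np.percentile(Q@ey,[0,.5,99.5,100]))
# wheel top
m=ok&(off>33)&(off<39); mm=np.zeros_like(m); mm[255:325,205:275]=m[255:325,205:275]
w=P[mm]; print("wheel",plane(w), len(w)); print("wheel up",np.percentile(w@up,[0,1,99,100]),np.percentile(w@ey,[0,1,99,100]))
E
```

```text
bench (array([ 575.095, -171.89 ,   -0.754]), array([ 0.009, -0.014,  1.   ]), np.float64(1.2981079800970603), 591)
face [563.845  71.122 106.961] [-0.097 -0.484  0.87 ] 1.2404331831254192 955 tilt 29.557953429868252
yaw n 78.69815626247109
666
bar [563.097 -31.44   98.187] [-0.978  0.209  0.003] 77.93775454521887 -94.13697069514376 85.74129646355577
offs along [(200, array([34., 39., 40., 45., 42., 40., 45., 43.])), (215, array([36., 39., 44., 44., 42., 47., 41., 41.])), (230, array([39., 40., 43., 42., 41., 43., 45., 44.])), (245, array([26., 31., 36., 39., 39., 39., 34., 37., 43., 43., 43., 47., 46., 41., 41., 33., 39., 38.])), (260, array([ 32.,  34.,  37.,  40.,  35.,  30.,  38.,  40.,  40.,  43.,  45., 980.,  47.,  41.,  35.,  38.,  40.])), (275, array([36., 43., 40., 43., 43., 45., 42., 32., 36., 37., 37.]))]
face ext up [-16.545 -11.709 250.48  251.935] y [-595.124 -593.904 -367.946 -360.574]
wheel (array([457.735,  47.168, 122.374]), array([-0.103, -0.484,  0.869]), np.float64(1.2119266915337137), 1234) 1316
wheel up [111.161 124.003 228.104 232.514] [-517.548 -504.626 -385.133 -379.804]
```

```bash
cat >> h.py <<'E'
YAW=np.radians(78.0)
def frames(yaw=None):
    y=YAW if yaw is None else yaw
    ex=np.array([np.cos(y),np.sin(y),0]); ey=np.array([-np.sin(y),np.cos(y),0]); ez=np.array([0,0,1.])
    n=-.5*ex+.8660254*ez; up=.8660254*ex+.5*ez
    return up,ey,n          # columns of hub-seat-like frame
def toolR(ang,R=None):
    """tool z=-n, tool y at angle ang deg from up-slope axis, ccw seen from outside"""
    up,ey,n=frames(); a=np.radians(ang); ty=np.cos(a)*up+np.sin(a)*ey; tz=-n
    return np.column_stack([np.cross(ty,tz),ty,tz])
E
python3 - <<'E'
from h import *
from bench import env, planner, telemetry, optics
np.set_printoptions(precision=3,suppress=True,linewidth=200)
up,ey,n=frames(); C=np.array([457,47,122.])
print("obs",telemetry.get_obs()["qpos"])
best=None
for a in range(-180,180,30):
    q=planner.inverse_kinematics(C+n*170,toolR(a))
    print(a,None if q is None else np.round(q,0))
E
```

```text
obs [-47.515   2.335   4.808  -0.023 -92.562 -19.12 ]
-180 [ -5. -20.  -6. -30. -99.  77.]
-150 [ -5. -20.  -6. -30. -99. 107.]
-120 [ -5. -20.  -6. -30. -99. 137.]
-90 [ -5. -20.  -6. -30. -99. 167.]
-60 [  -5.  -20.   -6.  -30.  -99. -163.]
-30 [  -5.  -20.   -6.  -30.  -99. -133.]
0 [  -5.  -20.   -6.  -30.  -99. -103.]
30 [ -5. -20.  -6. -30. -99. -73.]
60 [ -5. -20.  -6. -30. -99. -43.]
90 [ -5. -20.  -6. -30. -99. -13.]
120 [ -5. -20.  -6. -30. -99.  17.]
150 [ -5. -20.  -6. -30. -99.  47.]
```

```bash
python3 - <<'E'
from h import *
from bench import env, planner, telemetry, optics
np.set_printoptions(precision=3,suppress=True,linewidth=200)
up,ey,n=frames(); C=np.array([457,47,122.])
env.move_to(C+n*190,toolR(90))
env.dwell(.3)
d=optics.get_image("wrist"); np.savez("w1.npz",**d); cv2.imwrite("pics/w1.png",d["pixels"])
o=telemetry.get_obs(); print(o["t"],o["tool_pos"],d["mtx"],d["position"],d["orientation"], (d["position"]-o["tool_pos"])@o["tcp_rot"])
E
```

```text
2.3833 [437.27  -46.129 286.447] [[371.648   0.    315.48 ]
 [  0.    371.648 233.987]
 [  0.      0.      1.   ]] [ 406.423 -184.842  368.422] [[-0.978 -0.137 -0.157]
 [ 0.209 -0.644 -0.736]
 [ 0.    -0.753  0.659]] [  82.079    1.286 -142.036]
```

View pics/w1.png

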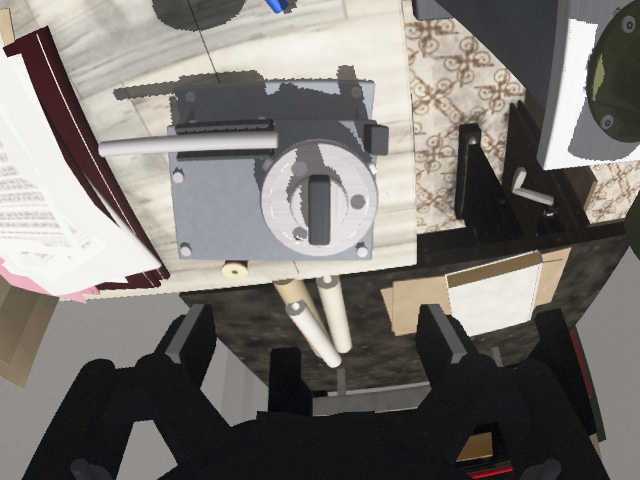

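In the wrist picture the wheel is centred at about (319,198), with holes at (300,168), (357,202) and (299,235) and the grip bar running from (318,178) to (319,243). The keeper bar runs from (100,148) to (278,142), and the stop is at (376,139). Next I rectify the view onto the wheel plane for exact numbers.

```bash
cat >> h.py <<'E'
def fproj(d,X):
    p=(np.asarray(X)-d["position"])@np.asarray(d["orientation"]); x,y,z=p[...,0],-p[...,1],-p[...,2]
    rho=np.hypot(x,y); th=np.arctan2(rho,z); K=d["mtx"]; s=K[0,0]*th/np.maximum(rho,1e-9)
    return np.stack([K[0,2]+s*x,K[1,2]+s*y],-1).astype(np.float32)
def fcloud(d):
    K=d["mtx"]; v,u=np.mgrid[:480,:640]; a=(u-K[0,2])/K[0,0]; b=(v-K[1,2])/K[1,1]; th=np.hypot(a,b)
    z=d["range_z"].astype(float); t=np.where(th<1.5,np.tan(np.minimum(th,1.5)),0)/np.maximum(th,1e-9)
    c=np.stack([a*t*z,-b*t*z,-z],-1); return c@np.asarray(d["orientation"]).T+d["position"],(z>0)&(th<1.4)
def rect(d,O,yaw,off,ext=(-110,90,-240,90),s=3):
    """image on plane off mm above face; rows: up-slope decreasing; cols: stand y increasing"""
    up,ey,n=frames(yaw); a=np.arange(ext[1],ext[0],-1/s); b=np.arange(ext[2],ext[3],1/s); A,B=np.meshgrid(a,b,indexing="ij")
    X=O+A[...,None]*up+B[...,None]*ey+off*n; m=fproj(d,X); return cv2.remap(d["pixels"],m[...,0],m[...,1],cv2.INTER_LINEAR)
E
python3 - <<'E'
from h import *
np.set_printoptions(precision=2,suppress=True,linewidth=200)
d=dict(np.load("w1.npz")); P,ok=fcloud(d)
reg=lambda m,r0,r1,c0,c1:P[r0:r1,c0:c1][(ok&m)[r0:r1,c0:c1]]
T=np.ones_like(ok)
c,n,s,k=plane(reg(T,190,240,190,250)); print("face",c,n,s,k,np.degrees(np.arccos(n[2])),np.degrees(np.arctan2(-n[1],-n[0])))
off=(P-c)@n
m=np.zeros_like(ok); m[125:162,100:278]=1; m&=ok&(off>38)&(off<48); b=P[m]; cc=b.mean(0); dr=np.linalg.svd(b-cc)[2][0]; dr*=-np.sign(dr[0])
print("bar",cc,dr,"yaw",np.degrees(np.arctan2(-dr[0],dr[1])),np.percentile((b-cc)@dr,[0,1,99,100]),"off",np.percentile(off[m],[50,90,98]))
up,ey,nn=frames()
fm=ok&(abs(off)<3); fm[:115]=0;fm[265:]=0;fm[:,:160]=0;fm[:,385:]=0; Q=P[fm]
print("face up",np.percentile(Q@up,[.2,1,99,99.8]),"y",np.percentile(Q@ey,[.2,1,99,99.8]))
w=ok&(off>32)&(off<40); w[:145]=0;w[262:]=0;w[:,:255]=0;w[:,385:]=0; W=P[w]; print("wheeltop",plane(W,1.5),"up",np.percentile(W@up,[.5,99.5]),"y",np.percentile(W@ey,[.5,99.5]),"off",np.median(off[w]))
# frame guess
print("c0:",c@up,c@ey,c@nn)
O=np.median(W,0)*0
u0=np.percentile(W@up,[.5,99.5]).mean(); y0=np.percentile(W@ey,[.5,99.5]).mean()
O=u0*up+y0*ey+(c@nn)*nn; print("O",O,"expected z 90")
im=rect(d,O,None,36,(-70,70,-70,70),4); cv2.imwrite("pics/rect36.png",im); np.save("O.npy",O)
E
```

```text
face [562.8   62.3  101.25] [-0.1  -0.49  0.87] 0.7492189189108448 2986 29.943629553411252 77.94190346474414
bar [554.07 -28.67  98.03] [-0.98  0.22  0.  ] yaw 77.47781436396475 [-100.99  -97.21   76.43   77.87] off [43.12 44.99 45.74]
face up [107.69 108.64 255.23 255.94] y [-589.92 -588.54 -378.76 -376.34]
wheeltop (array([452.76,  42.94, 118.61]), array([-0.11, -0.49,  0.87]), np.float64(0.6449419157881061), 6380) up [130.59 234.51] y [-487.85 -380.02] off 35.92508756936833
c0: 204.7339392333169 -537.544582886788 -1.2940121663878554
O [457.45  65.05  90.15] expected z 90
```

View pics/rect36.png

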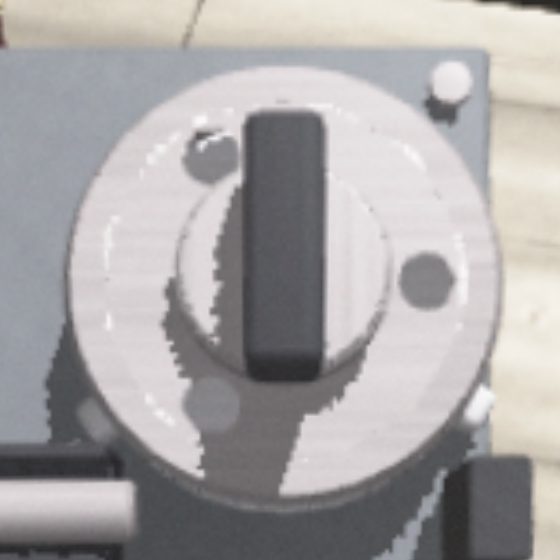

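```bash
python3 - <<'E'
from h import *
np.set_printoptions(precision=1,suppress=True,linewidth=200)
O=np.load("O.npy"); up,ey,n=frames(); C=O-.33*up+1.0*ey
for f,cl in (("w1.npz",fcloud),("top0.npz",cloud)):
    d=dict(np.load(f)); P,ok=cl(d); g=d["pixels"].mean(-1); r=P-C; a,b,h=r@up,r@ey,r@n; rho=np.hypot(a,b); ang=np.degrees(np.arctan2(b,a))%360
    m=ok&(rho>57.5)&(rho<66)&(h>4)&(h<22)
    print(f,m.sum())
    for t in (0,120,240):
        s=m&(abs((ang-t+180)%360-180)<25)
        if s.sum(): 
            print(t,s.sum(),"ang pct",np.percentile((ang[s]-t+180)%360-180,[0,10,50,90,100]),"h",np.percentile(h[s],[10,50,90]),"rho",rho[s].max(),"bright",g[s][:8])
d=dict(np.load("w1.npz"))
im=rect(d,C,None,14,(-75,75,-75,75),4); cv2.imwrite("pics/rect14.png",im)
E
```

```text
w1.npz 158
120 71 ang pct [-7.1 -5.   0.8  4.5 17.9] h [ 8.  12.9 14.7] rho 65.66297723055615 bright [44.3 48.3 47.7 44.7 48.  51.7 55.  96.3]
240 87 ang pct [-17.4 -15.5  -4.    2.    4.2] h [11.  13.4 19.5] rho 65.64767947643664 bright [118.7 101.  101.   72.   50.7  52.3  70.7  41.3]
top0.npz 48
0 21 ang pct [-22.7  -9.2  -4.5   1.    9.4] h [ 4.3 10.6 16.6] rho 64.59410569435971 bright [ 90.   96.7 101.3  99.3 104.3 128.  132.  127.7]
120 8 ang pct [-0.4  0.  16.7 19.  19. ] h [10.1 16.  18.8] rho 65.61583441167137 bright [ 70.   60.7  49.   40.7  36.3  40.  107.3 103. ]
240 14 ang pct [-13.  -11.5  -3.9   2.5  20. ] h [ 9.2 13.3 18.4] rho 65.9891650375626 bright [53.7 65.  57.3 55.3 60.7 56.  63.7 53. ]
```

View pics/rect14.png

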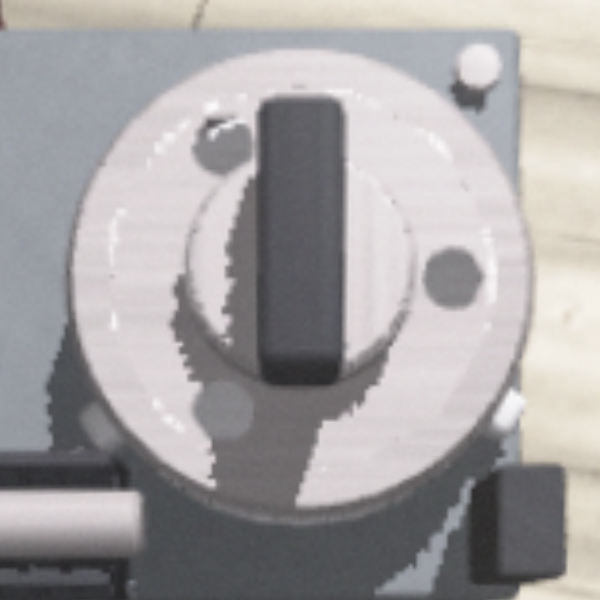

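```bash
cat >> h.py <<'E'
C=np.load("O.npy"); _u,_e,_n=frames(); C=C-.33*_u+1.0*_e
def loc():
    from bench import telemetry
    o=telemetry.get_obs(); r=o["tool_pos"]-C; F=o["contact_force"]
    f=lambda v:np.round([v@_u,v@_e,v@_n],2)
    return round(o["t"],2),f(r),f(F),np.round(o["torque"],2),round(o["opening"],1),round(o["grasp_force"],1)
E
python3 - <<'E'
from h import *
from bench import env, planner, telemetry, optics, move_gripper
move_gripper(50)
env.move_to(C+_n*130,toolR(89.7)); print(loc())
env.move_linear(C+_n*54,rate=100); env.dwell(.2); print(loc())
move_gripper(10); env.dwell(.2); print(loc())
E
```

```text
Traceback (most recent call last):
NameError: name '_n' is not defined
```

```bash
sed -i 's/_u,_e,_n/U,E,N/; s/\b_u\b/U/g; s/\b_e\b/E/g; s/\b_n\b/N/g' h.py; tail -8 h.py; python3 - <<'E'
from h import *
from bench import env, planner, telemetry, optics, move_gripper
env.move_to(C+N*130,toolR(89.7)); print(loc())
env.move_linear(C+N*54,rate=100); env.dwell(.2); print(loc())
move_gripper(10); env.dwell(.2); print(loc())
E
```

```text
up,ey,n=frames(yaw); a=np.arange(ext[1],ext[0],-1/s); b=np.arange(ext[2],ext[3],1/s); A,B=np.meshgrid(a,b,indexing="ij")
    X=O+A[...,None]*up+B[...,None]*ey+off*n; m=fproj(d,X); return cv2.remap(d["pixels"],m[...,0],m[...,1],cv2.INTER_LINEAR)
C=np.load("O.npy"); U,E,N=frames(); C=C-.33*U+1.0*E
def loc():
    from bench import telemetry
    o=telemetry.get_obs(); r=o["tool_pos"]-C; F=o["contact_force"]
    f=lambda v:np.round([v@U,v@E,v@N],2)
    return round(o["t"],2),f(r),f(F),np.round(o["torque"],2),round(o["opening"],1),round(o["grasp_force"],1)
(3.3, array([4.0000e-02, 1.4000e-01, 1.3031e+02]), array([ 0.79, -0.45,  0.32]), array([-1.32,  0.24,  0.01]), 49.8, 0.0)
(4.41, array([ 0.17, -0.32, 54.61]), array([ 0.84, -0.25,  0.38]), array([-1.37,  0.3 , -0.01]), 50.0, 0.0)
(5.0, array([-0.06, -0.55, 54.56]), array([-1.71, -3.13,  3.09]), array([-2.12, -0.54, -0.56]), 16.5, 60.3)
```

```bash
python3 - <<'E'
from h import *
from bench import env, telemetry, move_gripper
env.move_linear(C+N*54,toolR(112),rate=60); print(loc())
h=54
while h>50:
    h-=.5; env.move_linear(C+N*h,toolR(112),rate=20); env.dwell(.1); l=loc(); print(h,l[1],l[2])
    if l[2][2]>12: break
for a in np.arange(113,131,1.5):
    env.move_linear(C+N*h,toolR(a),rate=60); env.dwell(.1); l=loc(); print(a,l)
    if l[2][2]<4 : break
E
```

```text
(5.54, array([-0.11, -0.12, 53.69]), array([-1.45, -4.07, -1.61]), array([-2.42, -1.13, -0.73]), 17.2, 59.7)
53.5 [-0.11 -0.13 53.56] [-3.31 -4.59 -0.27]
53.0 [-0.07 -0.19 53.39] [-2.85 -4.2   2.18]
52.5 [-5.000e-02 -1.900e-01  5.327e+01] [-2.04 -3.2   3.92]
52.0 [-0.06 -0.26 53.2 ] [-3.04 -2.65  5.95]
51.5 [-3.000e-02 -2.500e-01  5.307e+01] [-2.82 -1.01  7.86]
51.0 [-4.0e-02 -3.0e-01  5.3e+01] [-3.08 -0.45 10.2 ]
50.5 [-5.000e-02 -3.400e-01  5.291e+01] [-3.17  0.85 12.48]
113.0 (8.34, array([-1.000e-02, -3.100e-01,  5.219e+01]), array([-2.09, -1.88,  8.79]), array([-2.53, -0.06,  0.04]), 16.9, 61.1)
114.5 (8.69, array([ 0.08, -0.18, 50.41]), array([-3.8 , -4.11, -0.38]), array([-2.58, -1.17, -0.52]), 16.9, 60.0)
```

```bash
python3 - <<'E'
from h import *
from bench import env, telemetry, move_gripper
for h in np.arange(49.5,40,-1):
    env.move_linear(C+N*h,toolR(115.5),rate=40); env.dwell(.05); l=loc(); print(h,l[0],l[1],l[2],l[3])
    if l[2][2]>18: break
E
```

```text
49.5 8.99 [ 1.000e-02 -8.000e-02  4.896e+01] [-1.38 -4.53 -0.99] [-2.56 -1.32 -1.  ]
48.5 9.29 [-1.000e-02 -1.000e-01  4.792e+01] [-2.37 -5.91 -1.21] [-2.61 -1.36 -1.03]
47.5 9.59 [-2.000e-02 -8.000e-02  4.687e+01] [-1.82 -5.35 -1.51] [-2.52 -1.38 -1.  ]
46.5 9.89 [ 1.00e-02 -1.10e-01  4.59e+01] [-3.03 -5.89 -2.51] [-2.64 -1.37 -1.02]
45.5 10.19 [-3.000e-02 -1.400e-01  4.495e+01] [-3.25 -5.52 -1.98] [-2.64 -1.34 -1.01]
44.5 10.49 [-0.11 -0.3  44.67] [-2.97 -4.9   2.32] [-2.64 -1.02 -0.78]
43.5 10.79 [-0.1  -0.38 44.54] [-3.4  -3.69  7.38] [-2.45 -0.25 -0.46]
42.5 11.09 [-0.12 -0.44 44.54] [-3.62 -0.4  12.3 ] [-2.38  0.48 -0.03]
41.5 11.39 [-0.14 -0.46 44.46] [-3.2   0.63 17.6 ] [-2.22  1.3   0.35]
40.5 11.69 [-0.14 -0.47 44.46] [-2.96  3.22 22.44] [-2.    2.15  0.81]
```

```bash
python3 - <<'E'
from h import *
from bench import env, planner, telemetry, optics, move_gripper
move_gripper(50); env.dwell(.2)
env.move_linear(C+N*130,toolR(115.5),rate=150)
env.move_to(C+N*226,toolR(90)); env.dwell(.3)
np.set_printoptions(precision=2,suppress=True,linewidth=200)
d=optics.get_image("wrist"); P,ok=fcloud(d); print(loc())
r=P-C; a,b,h=r@U,r@E,r@N
m=ok&(np.hypot(a,b)<52)&(np.hypot(a,b)>30)&(h>15)&(h<45); c,n,s,k=plane(P[m],1.5); print("wheel top off",(c-C)@N,"tilt",np.degrees(np.arccos(n@N)),s,k)
m=ok&(abs(a)<60)&(b<-80)&(b>-150)&(abs(h)<5); c,n,s,k=plane(P[m],1.5); print("face",(c-C)@N,np.degrees(np.arccos(n@N)))
m=ok&(h>39)&(h<48)&(abs(a+58)<12)&(b<-20)&(b>-260); print("bar y",np.percentile(b[m],[0,1,99,100]),"u",np.median(a[m]))
m=ok&(abs(a+58)<13)&(b>20)&(b<110)&(h>46)&(h<54); print("stop y",np.percentile(b[m],[1,99]),np.percentile(a[m],[1,99]))
im=rect(d,C,None,28,(-90,80,-240,90),2); cv2.imwrite("pics/seat.png",im)
for y0 in (-255,-230,-130):
    p=C-58*U+37*N+y0*E; R=np.column_stack([E,np.cross([0,0,-1.],E),[0,0,-1.]])
    for S in (1,-1):
        R2=R*np.array([S,S,1]); q=planner.inverse_kinematics(p,R2); print(y0,p,None if q is None else np.round(q))
E
```

```text
(13.89, array([ -0.05,   0.25, 225.17]), array([ 0.52, -0.  , -0.14]), array([-1.37,  0.29, -0.04]), 49.8, 0.0)
wheel top off 25.960465182367997 tilt 0.07453885119221283 0.6521817054619592 5128
face 0.0025226066818919194 0.11732285776900041
bar y [-216.67 -213.14  -37.74  -36.68] u -58.23959262215884
stop y [43.35 59.53] [-70.85 -45.67]
-255 [691.55 -55.26  93.03] [  12.   18.    8.    0.  -80. -114.]
-255 [691.55 -55.26  93.03] [ 12.  18.   8.   0. -80.  66.]
-230 [667.1  -50.07  93.03] [  13.   14.    3.    0.  -79. -115.]
-230 [667.1  -50.07  93.03] [ 13.  14.   3.   0. -79.  65.]
-130 [569.29 -29.28  93.03] [  17.   -1.  -13.    0.  -78. -119.]
-130 [569.29 -29.28  93.03] [ 17.  -1. -13.   0. -78.  61.]
```

View pics/seat.png

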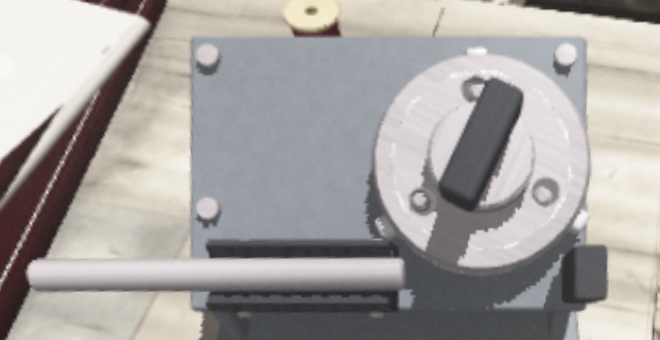

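The wheel is home: its top is 26 mm off the face, the studs show inside the holes at (475,92), (420,200) and (545,190), and it sits flat. The bar's tail is at (32,274) and the stop is at (588,272). Next I push the bar.

```bash
python3 - <<'E'
from h import *
from bench import env, planner, telemetry, optics, move_gripper
R=-np.column_stack([E,np.cross([0,0,-1.],E),[0,0,1.]]); print(np.linalg.det(R))
A=C-58.2*U+37*N-np.array([0,0,5.]); 
move_gripper(0)
env.move_to(A-250*E+np.array([0,0,90]),R); print(loc()[:2])
env.move_linear(A-250*E,rate=120); env.dwell(.1); f0=loc(); print(f0[0],f0[1],f0[2])
y=-234.; env.move_linear(A+y*E,rate=60)
env.move_linear(A-160*E,rate=45); l=loc(); print(l[0],l[1],l[2])
y=-160
while y<-138:
    y+=2; env.move_linear(A+y*E,rate=40); l=loc(); print(y,l[0],l[1],l[2])
    if l[2][1]-f0[2][1]<-11: break
env.dwell(.3); print(loc())
E
```

```text
0.9999999999999999
(15.67, array([ -15.59, -249.98,  111.5 ]))
16.67 [ -59.85 -250.65   33.89] [ 0.61  0.3  -0.54]
18.88 [ -60.57 -160.24   32.86] [ 0.66 -3.59  2.54]
-158 19.12 [ -60.56 -158.19   32.82] [ 1.47 -4.71  3.2 ]
-156 19.38 [ -60.58 -156.12   32.81] [ 1.69 -5.26  3.13]
-154 19.62 [ -60.59 -154.09   32.81] [ 1.37 -3.95  2.8 ]
-152 19.88 [ -60.59 -152.07   32.74] [ 0.6  -3.81  3.83]
-150 20.12 [ -60.63 -150.06   32.71] [ 1.17 -5.57  3.17]
-148 20.38 [ -60.6  -148.49   32.73] [ 1.79 -6.86  2.35]
-146 20.62 [ -60.16 -148.44   33.19] [ -0.34 -14.45   0.96]
(20.93, array([ -60.19, -148.4 ,   33.17]), array([ -0.17, -15.  ,   0.52]), array([-1.28, -4.74,  0.05]), 0.2, 7.3)
```

```bash
python3 - <<'E'
from h import *
from bench import env, planner, telemetry, optics, move_gripper
o=telemetry.get_obs()["tool_pos"]
env.move_linear(o-35*E,rate=60); env.move_linear(o-35*E+np.array([0,0,120]),rate=120)
env.move_to(C+N*226,toolR(90)); env.dwell(.3)
np.set_printoptions(precision=2,suppress=True,linewidth=200)
d=optics.get_image("wrist"); P,ok=fcloud(d); print(loc())
r=P-C; a,b,h=r@U,r@E,r@N
m=ok&(np.hypot(a,b)<52)&(np.hypot(a,b)>30)&(h>15)&(h<45); c,n,s,k=plane(P[m],1.5); print("wheel top off",(c-C)@N,"tilt",np.degrees(np.arccos(n@N)))
m=ok&(h>39)&(h<46)&(abs(a+58)<12)&(b>-260)&(b<60); print("bar y",np.percentile(b[m],[0,1,99,100]),"u",np.median(a[m]))
im=rect(d,C,None,37,(-90,80,-240,90),2); cv2.imwrite("pics/end.png",im)
E
```

```text
(24.41, array([  0.02,  -0.14, 225.6 ]), array([ 0.39, -0.38, -0.02]), array([-1.37,  0.31, -0.02]), 0.2, 0.0)
wheel top off 25.966368615444722 tilt 0.07058379805884532
bar y [-135.8  -133.09   42.94   44.24] u -58.062994642346
```

View pics/end.png

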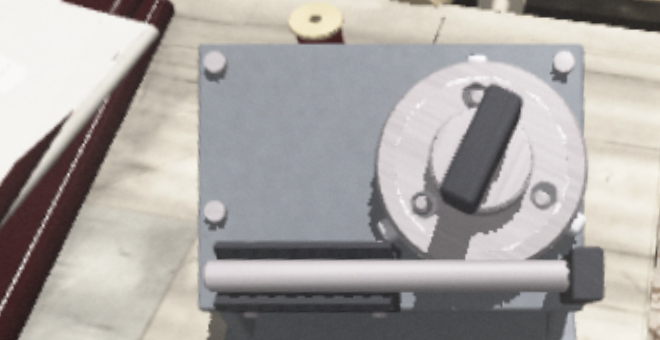

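The bar now runs from (207,275) to the stop at (570,275), over the rim of the seated wheel. The robot is clear of everything, so I hand the job in.

```bash
python3 -c "
from bench import workorder
print(workorder.finish_job())"
```

```text
the job is handed in; nothing more can be done
None
```

I handed the job in after about 24 s on the robot's clock. By camera depth the wheel is fully home and flat on the hub, the keeper bar's front end is at the end stop, and the arm is clear; no verdict came back.

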